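# Open the safety-capped screw jar

### The arm

A 6-joint arm with a two-finger parallel gripper is mounted at the origin on the work surface. World frame = base frame: x ahead of the robot, y to its left, z up, the work surface at z = 0. Lengths are in m, angles in degrees, forces in N, time in s.
With the tool pointing down it reaches from about 0.4 to 0.825 m from the base axis. Payload 7 kg.
Tool frame: the origin (TCP) lies between the finger pads, 19 mm behind the fingertips; this is the grasp point; z points along the fingers, y is the direction in which the jaws open and shut (so a half turn about z gives the same grasp; the last joint's range is limited). The gripper opens to 88 mm and grips with 3 to 60 N. Pads are 19 mm wide; open, the fingers measure 130 mm over their backs; the gripper's body (78 mm by 193 mm) begins 47 mm behind the grasp point.
Start: joints at [-50.071, 20.546, 0.682, 0, -70.136, -16.507], TCP at [0.268, -0.619, 0.245] pointing down, gripper open.
Joint ranges: [-176.03, 176.03], [-82.01, 121.73], [-58.28, 71.71], [-173.87, 95.51], [-174.79, -0.11], [-173.66, 173.66]. Speed limits (degrees/s): [136.94, 136.94, 172.46, 180, 180, 180].

### API

Orientations are given as [roll, pitch, yaw] about the fixed x, y, z axes, in that order (R = Rz(yaw) Ry(pitch) Rx(roll)).
In Python, from plant import r gives the robot as it stands. The module is installed in compiled form; this text tells all that it offers.
- The arm moves only by the tool carry_out, never from a script. Its argument "plan" is a list of rows, each a list of 3 entries, a list of its own where there are three numbers: the shift along the tool's x, y, z in m, then the turn, a rotation vector about the tool's x, y, z in degrees, then the closure in counts, from 0 (fully open) to 255 (shut). In form: [[[x, y, z], [ax, ay, az], hand], ...]. A call has 1 to 12 rows; each row shifts and turns the commanded pose from where the row before left it, along the tool's axes as they then stand; what a row does not reach is not made up. A row lasts 1/12 s, in which the tool goes at most 41.7 mm and 7.16 degrees, less where a joint would pass 70% of its speed; a pose out of reach is approached as far as the arm can. A call is refused whole if a number of a shift passes 0.0417 or a number of a turn 7.16, either way. A call with a gripper value outside its range is refused whole. The fingers move at their own pace and stop on an object; "grip_force" is the grip in N (left out, the last holds). Time passes only in rows, so rows that do not move let the fingers close. It gives the time, the measured TCP pose, the force and the opening at its end, in the units of the state.
- r.get_state(): the state, without advancing time (a new reading comes with each control period).
- r.capture(name): name is "side" or "top" or "wrist"; returns the picture (384x512x3 uint8, red, green, blue); there is no depth.
- r.get_calibration(name): a dict with "K" (3x3 intrinsics, pixels), "rvec" (rotation vector, rad) and "tvec" (3), from world to camera coordinates, as OpenCV has them. Camera axes: x right, y down, z forward; pixel columns grow to the right and rows downward; lengths in m; the calibration is good to about 2 mm. The wrist camera is an equidistant fisheye: a pixel r from the principal point sees the ray r / f radians off the axis. A picture is of the moment at which its call begins: read the wrist's pose just before it. get_calibration takes no time and is no camera call; for the wrist camera it gives the pose at the moment of the call.
- r.close_job(): hands the job in, once; it reports no verdict.
The state is a dict: "time_s": time; "joints": joint angles; "qd": joint speeds; "joint_torque": joint torques, N m; "tcp_pos": TCP position; "eef_rot": TCP orientation; "contact_force": force on the tool from outside, world axes, zero at the start; "moment": the same for the moment, N m; "gripper_width": finger opening in m.
Only numpy, scipy, OpenCV 4.12 (cv2) and the standard library are available. Lean on these libraries where they do the work, as an engineer would, in place of code of your own. Each camera call takes 0.05 s, during which the arm holds its last target. There are 200 camera calls.

### The job

The screws for the drawer runners are in the medium-height one of the three square glass jars in the toolbox tray: open its push-and-turn safety cap by pressing it down, turning it anticlockwise while it is down, and lifting it straight off. Finish still holding the cap level in the gripper, about 5 cm above the mouth of the open jar; the jar stays standing in its well, the other two jars stay closed, and everything else stays where it is.

Things in the scene. Friction and masses are not known exactly. Their poses are not given: they have to be found in the camera images.
- tray: Red plastic lift-out toolbox tray, fixed, 137 (x) x 297 (y) x 40 mm high; origin: centre of its underside. Three square wells (65 x 65 mm inside, floor 4 mm up; centres at x -32, y -110, 0, 110 mm) each hold one jar with 1.5 mm play all round, so that it cannot turn. Behind them (+x) an open trough 58 mm wide; between them small bins of wall plugs.
- jar_small: The small one of three square clear glass screw jars that differ only in height; any may stand in any well. Loose, upright. Body 62 x 62 mm, 45 mm high to its flat shoulder, then a round neck 38 mm wide, 27 mm high; 86 mm high with its cap on. Origin: centre of its underside (4 mm above the table), z up. Stays closed.
- jar_medium: The medium one of three square clear glass screw jars that differ only in height; any may stand in any well. Loose, upright. Body 62 x 62 mm, 70 mm high to its flat shoulder, then a round neck 38 mm wide, 27 mm high; 111 mm high with its cap on. Origin: centre of its underside (4 mm above the table), z up. 0.2 to 0.4 kg. THE JAR TO OPEN.
- jar_large: The large one of three square clear glass screw jars that differ only in height; any may stand in any well. Loose, upright. Body 62 x 62 mm, 95 mm high to its flat shoulder, then a round neck 38 mm wide, 27 mm high; 136 mm high with its cap on. Origin: centre of its underside (4 mm above the table), z up. Stays closed.
- jar_medium_mouth (a point): Centre of the medium jar's mouth (rim of its neck), 27 mm above its shoulder and 97 mm above its underside; hidden in the cap at the start.
- cap_medium: White ribbed round push-and-turn cap of the medium jar, 56 mm in diameter, 32 mm high, hollow, 40 g. Origin: centre of its lower rim, 9 mm above the jar's shoulder while closed; z up; x parallel to the jar's x while closed. Three lugs inside sit in notches under lugs on the neck, held up by a sprung liner: it can neither turn nor rise until pushed down. No thread.
- cap_medium_grip (a point): On the cap's axis, 23 mm above its lower rim: a good TCP height, across the diameter at any angle (fingertips lower than 10 mm above the shoulder would meet the glass on pressing). Spring 6 N, plus 0.5 N per mm: press 6 to 8 mm (over 5; solid at 9), stay down, turn anticlockwise seen from above; free to rise from 0.65 rad, best 0.8 to 1.3, stop at 1.65.
- cap_small: The same cap (56 mm in diameter, 32 mm high) on the small jar; stays closed. Origin: centre of its lower rim.
- cap_large: The same cap (56 mm in diameter, 32 mm high) on the large jar; stays closed. Origin: centre of its lower rim.
- hex_key: Steel L-shaped hex key, 6 mm thick, 150 x 30 mm, lying in the trough of the tray; origin at its underside, midway along the long arm. Bystander.
- level: Chrome torpedo spirit level standing on its 20 mm wide edge, 230 mm long (its x), 44 mm high, 20 mm thick; origin: centre of its underside. Bystander.
- runner_a: White plastic drawer runner, a shallow U channel 350 mm long (its x), 34 mm wide, 13 mm high, lying flat at the table's far side; origin: centre of its underside. Bystander.
- runner_b: White plastic drawer runner, a shallow U channel 350 mm long (its x), 34 mm wide, 13 mm high, lying flat at the table's far side; origin: centre of its underside. Bystander.
- tape_measure: Black tape measure standing upright, 68 x 36 x 66 mm; origin: centre of its underside. Bystander.
- toolbox: Red plastic toolbox with its lid standing open, fixed, 420 x 200 mm, body 150 mm high, open lid up to 340 mm; at the left of the table; origin: centre of its underside. Bystander.
Mind the look-alikes: they are no part of the job. Leave any black or green look-alike of the jar_medium alone.

How it is judged (in metres and radians):
On the way, in this order (a step that is already met when the one before it is completed fails the run):
1. the medium jar's cap is pressed down (more than 4 mm) (z of cap_medium in the frame of jar_medium below 0.075 m), for 0.05 s.
2. the cap is turned more than 0.4 rad while it is still pressed down (angle between the x axis of cap_medium and the x axis of jar_medium, either way round above 0.4 rad and z of cap_medium in the frame of jar_medium below 0.0755 m), for 0.05 s.
At the end, for the whole second after the job is handed in: The medium jar's cap is held still in the fingers, level within 15 degrees, off the jar, its lower rim 20 to 120 mm above the mouth, its centre within 30 mm of the jar's axis; all jars stand upright, down in their wells within 6 mm; the other two caps are still locked on (z of cap_medium in the frame of jar_medium between 0.117 and 0.217 m and horizontal distance between cap_medium and jar_medium below 0.03 m and angle between cap_medium's own z axis and vertical below 0.26 rad and contact force between the fingers and cap_medium above 2 N and contact force between cap_medium and jar_medium below 0.05 N and linear speed of cap_medium below 0.03 m/s and z of each of jar_small, jar_medium, jar_large in the frame of tray below 0.01 m and angle between each of jar_small, jar_medium, jar_large's own z axis and vertical below 0.09 rad and z of cap_small in the frame of jar_small below 0.057 m and z of cap_large in the frame of jar_large below 0.107 m); the arm keeps its last pose, push and grip.
It fails at once if another jar or its cap is moved (more than 15 mm) (distance of any of jar_small, cap_small, jar_large, cap_large from where it was at the start of the episode above 0.015 m).
It fails at once if the medium jar is pulled up out of its well (more than 15 mm) (z of jar_medium in the frame of tray above 0.019 m).
It fails at once if a bystander is moved (more than 20 mm) (distance of any of hex_key, level, runner_a, runner_b, tape_measure from where it was at the start of the episode above 0.02 m).
It also fails if it takes over 35 s, if anything falls off the work surface, if the arm or the gripper's body presses on something with over 40 N, if the wrist force passes 120 N, or if a joint passes its speed limit or range.

## Working session

There is one attempt and no reset: what is moved stays moved. The work goes in short steps, Python scripts to look and compute and a tool call to move; the robot and the scene stay as the last step left them, time stands still between calls to the robot, and variables do not carry over. Pictures are saved under pics/ and viewed, about 8 in all and at most 12, crops included, and the job is handed in when it is done.

Besides the shell and the picture viewer there is one more tool, called after "Request:" as name(argument=value, ...), one argument or row to a line, values as JSON. carry_out: Moves the arm, as the interface text tells. Its arguments: {"type":"object","properties":{"plan":{"type":"array","items":{"type":"array"}},"grip_force":{"type":"number"}},"required":["plan"]}

```bash
mkdir -p pics; python3 - <<'E'
from plant import r
import cv2,numpy as np
s=r.get_state();print(s)
for n in("side","top"):
    im=r.capture(n);cv2.imwrite(f"pics/{n}0.png",im[:,:,::-1])
    c=r.get_calibration(n);print(n,c)
a=cv2.imread("pics/side0.png");b=cv2.imread("pics/top0.png")
cv2.imwrite("pics/both.png",np.vstack([a,b])[:, :])
E
```

```text
{'time_s': 0.0, 'joints': array([-5.00707761e+01,  2.05910972e+01,  6.32626872e-01, -1.84756262e-02,
       -7.01339686e+01, -1.65062983e+01]), 'qd': array([ 0.05407844, -0.02091722, -0.03375408,  0.05585892,  0.06210059,
        0.04565745]), 'joint_torque': array([ 1.91359875e-03, -5.82714272e+01,  2.93061680e+01,  6.99740097e+00,
        6.91430309e-03, -1.99353390e-04]), 'tcp_pos': array([ 0.26810566, -0.61897684,  0.24442292]), 'eef_rot': array([ 1.79906436e+02, -9.61378937e-03, -1.56583359e+02]), 'contact_force': array([0.29444188, 0.19039444, 0.20135611]), 'moment': array([ 0.00041896, -0.013654  , -0.00621822]), 'gripper_width': 0.0873634309317105}
side {'K': array([[433.33518273,   0.        , 254.22289042],
       [  0.        , 433.33518273, 198.37754418],
       [  0.        ,   0.        ,   1.        ]]), 'rvec': array([ 0.17773368, -2.88528865,  1.06025038]), 'tvec': array([0.60566561, 0.06684978, 1.42366678])}
top {'K': array([[498.27555037,   0.        , 260.46631737],
       [  0.        , 498.27555037, 191.95349964],
       [  0.        ,   0.        ,   1.        ]]), 'rvec': array([ 2.11893814, -2.12426106,  0.19501442]), 'tvec': array([0.07342017, 0.60119755, 1.64674319])}
```

View pics/side0.png

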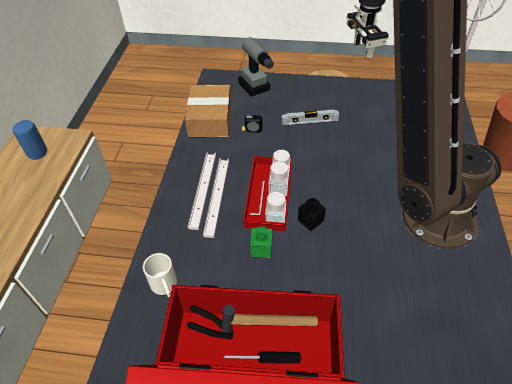

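View pics/top0.png

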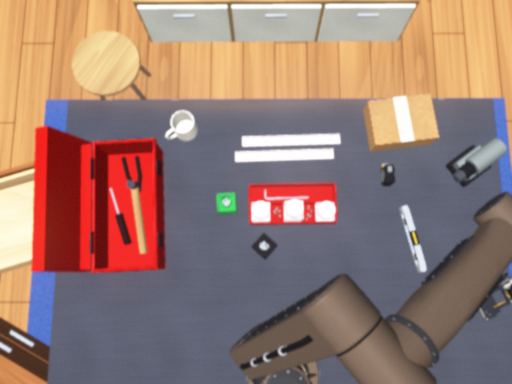

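Side view: three white caps near (281,157), (279,170) and (276,201). Top view: (325,211), (293,210) and (261,211). Green and black look-alikes stand outside the tray. Next I'll enlarge both views and triangulate the caps.

```bash
cat > h.py <<'E'
import cv2,numpy as np
def ray(c,uv):
    R=cv2.Rodrigues(c['rvec'])[0];d=np.linalg.inv(c['K'])@[uv[0],uv[1],1]
    return -R.T@c['tvec'],R.T@(d/np.linalg.norm(d))
def fray(c,uv):  # fisheye
    R=cv2.Rodrigues(c['rvec'])[0];K=c['K'];v=np.array([(uv[0]-K[0,2])/K[0,0],(uv[1]-K[1,2])/K[1,1]])
    t=np.hypot(*v);d=np.array([*(v/t*np.sin(t)),np.cos(t)]);return -R.T@c['tvec'],R.T@d
def tri(*rs):
    A=sum(np.eye(3)-np.outer(d,d) for o,d in rs);b=sum((np.eye(3)-np.outer(d,d))@o for o,d in rs)
    p=np.linalg.solve(A,b);return p,[np.linalg.norm(np.cross(p-o,d)) for o,d in rs]
def plane(r,z):
    o,d=r;return o+d*(z-o[2])/d[2]
E
python3 - <<'E'
from h import *
from plant import r
a=cv2.imread("pics/side0.png")[140:265,230:330];b=cv2.imread("pics/top0.png")[175:265,205:345]
A=cv2.resize(a,(480,600),interpolation=cv2.INTER_CUBIC);B=cv2.resize(b,None,fx=2.2,fy=2.2,interpolation=cv2.INTER_CUBIC)
o=np.zeros((600,800,3),np.uint8);o[:,:480]=A;o[:B.shape[0],485:485+B.shape[1]]=B[:, :315]
cv2.imwrite("pics/crop1.png",o)
for n,(y0,y1,x0,x1) in dict(side=(140,230,262,295),top=(195,226,248,340)).items():
    im=cv2.imread(f"pics/{n}0.png")[y0:y1,x0:x1].astype(int)
    m=(im.min(2)>150).astype(np.uint8)
    k,l,st,ce=cv2.connectedComponentsWithStats(m)
    for i in range(1,k):
        if st[i,4]>15: print(n,ce[i]+[x0,y0],st[i]+[x0,y0,0,0,0])
for n in("side","top"):
    c=r.get_calibration(n);print(n,-cv2.Rodrigues(c['rvec'])[0].T@c['tvec'])
c=r.get_calibration("top")
for u in((261,211),(293,210),(325,211)):print(plane(ray(c,u),.12))
E
```

```text
side [277.84878049 186.72195122] [ 266  150   24   73 1230]
top [291.39441536 207.61954625] [264 195  44  27 573]
top [260.34541063 211.19323671] [251 200  20  23 414]
top [324.67554479 211.13559322] [315 200  21  22 413]
side [0.46632729 0.94064522 1.13835506]
top [0.28457571 0.06590752 1.73010549]
[0.52606985 0.07007649 0.12      ]
[ 0.52908386 -0.03442753  0.12      ]
[ 0.52549901 -0.13878326  0.12      ]
```

View pics/crop1.png

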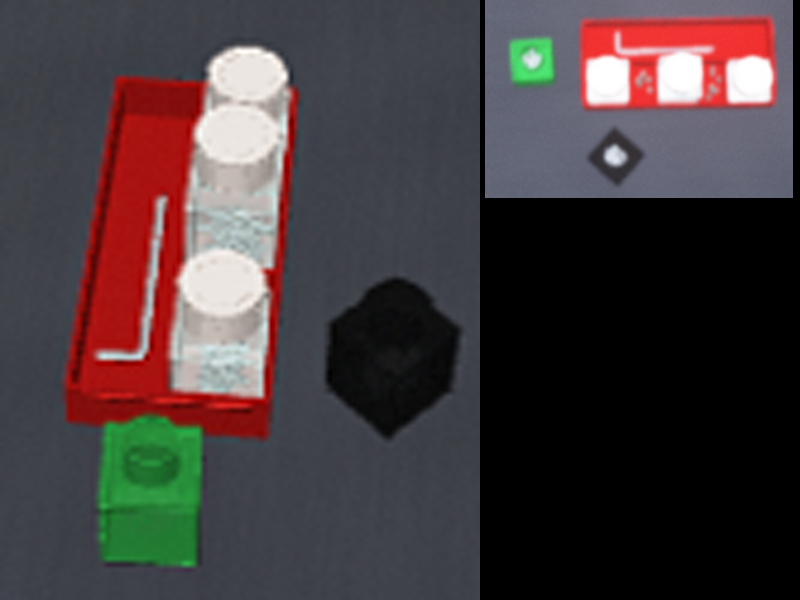

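Crop: the cap tops in the side image sit at about (281.7,155.6) far/right jar, (279.4,168.5) middle and (276.2,199.2) near/left.

```bash
python3 - <<'E'
from h import *
from plant import r
cs,ct=r.get_calibration("side"),r.get_calibration("top")
for a,b in(((281.7,155.6),(325.5,209.5)),((279.4,168.5),(293.6,209)),((276.2,199.2),(260.5,210))):
    rs=ray(cs,a);print(tri(rs,ray(ct,b)),[plane(rs,z)[:2].round(3) for z in(.09,.115,.14)])
# tray corners (top) on rim z=.04
im=cv2.imread("pics/top0.png").astype(int);m=((im[:,:,2]>120)&(im[:,:,1]<60)).astype(np.uint8);m[:,:240]=0
q=cv2.minAreaRect(cv2.findNonZero(m));P=[plane(ray(ct,p),.04)[:2] for p in cv2.boxPoints(q)];print(np.round(P,3),np.mean(P,0))
for p,q2 in zip(P,P[1:]):print(np.linalg.norm(p-q2),np.degrees(np.arctan2(*(q2-p)[::-1])))
E
```

```text
(array([ 0.5333846 , -0.14391694,  0.09256084]), [np.float64(0.0012403460316561929), np.float64(0.0012403460316561749)]) [array([ 0.532, -0.146]), array([ 0.531, -0.12 ]), array([ 0.529, -0.094])]
(array([ 0.53039653, -0.0353331 ,  0.13883338]), [np.float64(0.0009081674188443216), np.float64(0.000908167418844412)]) [array([ 0.534, -0.083]), array([ 0.533, -0.059]), array([ 0.531, -0.034])]
(array([0.53061371, 0.0717282 , 0.11201326]), [np.float64(2.4470606113249703e-05), np.float64(2.4470606113281257e-05)]) [array([0.532, 0.053]), array([0.53 , 0.074]), array([0.529, 0.095])]
[[ 0.633  0.112]
 [ 0.632 -0.186]
 [ 0.496 -0.182]
 [ 0.497  0.111]] [ 0.56431919 -0.03625516]
0.2976352975762997 -90.16937921020215
0.13580638975484288 178.28503367935542
0.29327916745938565 89.8490021233246
```

The triangulated cap tops are 0.093 m (right), 0.139 m (middle) and 0.112 m (left). The heights in the text give 0.090, 0.140 and 0.115 m, so **the left jar at (0.531, 0.073) is the medium one**. Black at about side (312,213) and green at about (261,243) are look-alikes.

The gripper body would pass only a few mm over the large cap. I'll therefore keep the jaws roughly along world x, starting at yaw -120 and turning to -60.

Request:
carry_out(
  plan=[
    [[0,0,0],[0,0,-6.1],0],
    [[0,0,0],[0,0,-6.1],0],
    [[0,0,0],[0,0,-6.1],0],
    [[0,0,0],[0,0,-6.1],0],
    [[0,0,0],[0,0,-6.1],0],
    [[0,0,0],[0,0,-6.1],0],
    [[-0.033,0.0054,0],[0,0,0],0],
    [[-0.033,0.0054,0],[0,0,0],0],
    [[-0.033,0.0054,0],[0,0,0],0],
    [[-0.033,0.0054,0],[0,0,0],0],
    [[-0.033,0.0054,0],[0,0,0],0],
    [[-0.033,0.0054,0],[0,0,0],0],
  ],
)

```text
time_s: 1.1
tcp_pos: [0.3392, -0.43, 0.2449]
eef_rot: [180.0, 0.0, -120.0]
contact_force: [0.8, -0.5, -0.9]
gripper_width: 0.0876
```

Request:
carry_out(
  plan=[
    [[-0.033,0.0054,0],[0,0,0],0],
    [[-0.033,0.0054,0],[0,0,0],0],
    [[-0.033,0.0054,0],[0,0,0],0],
    [[-0.033,0.0054,0],[0,0,0],0],
    [[-0.033,0.0054,0],[0,0,0],0],
    [[-0.033,0.0054,0],[0,0,0],0],
    [[-0.033,0.0054,0],[0,0,0],0],
    [[-0.033,0.0054,0],[0,0,0],0],
    [[-0.033,0.0054,0],[0,0,0],0],
    [[-0.033,0.0054,0],[0,0,0],0],
    [[-0.033,0.0054,0],[0,0,0],0],
    [[0,0,0],[0,0,0],0],
  ],
)

```text
time_s: 2.1
tcp_pos: [0.4707, -0.0837, 0.2453]
eef_rot: [-180.0, 0.0, -119.8]
contact_force: [0.8, -0.7, 0.1]
gripper_width: 0.0877
```

```bash
python3 - <<'E'
from h import *
from plant import r
s=r.get_state();print(s['tcp_pos'],s['eef_rot'],s['joints'].round(1),s['time_s'],s['contact_force'])
c=r.get_calibration("wrist");im=r.capture("wrist");cv2.imwrite("pics/w1.png",im[:,:,::-1]);np.save("w1.npy",c,allow_pickle=True)
print(c,-cv2.Rodrigues(c['rvec'])[0].T@c['tvec'])
E
```

```text
[ 0.47072747 -0.08369848  0.24528027] [-1.79978011e+02  4.65883176e-02 -1.19789059e+02] [ 13.6   1.7 -23.3  -0.  -65.  -43.3] 2.1 [ 0.78409528 -0.65023998  0.12679796]
{'K': array([[297.31863964,   0.        , 258.8257285 ],
       [  0.        , 297.31863964, 196.61275914],
       [  0.        ,   0.        ,   1.        ]]), 'rvec': array([-0.78067569, -2.94050366, -0.40716629]), 'tvec': array([ 0.4515199 , -0.18753278,  0.34477497])} [ 0.43445611 -0.14853236  0.38352909]
```

View pics/w1.png

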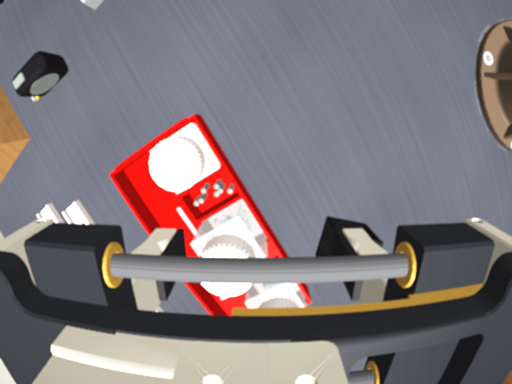

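The wrist view shows the small cap at (178,163), the large cap at (228,268) and the medium cap hidden by the gripper near (278,295). I'll move past it so the medium jar comes into the clear upper half, in two places.

Request:
carry_out(
  plan=[
    [[-0.03,0.0174,0],[0,0,0],0],
    [[-0.03,0.0174,0],[0,0,0],0],
    [[-0.03,0.0174,0],[0,0,0],0],
    [[-0.03,0.0174,0],[0,0,0],0],
    [[-0.03,0.0174,0],[0,0,0],0],
    [[0,0,0],[0,0,0],0],
  ],
)

```text
time_s: 2.65
tcp_pos: [0.4689, 0.0893, 0.2453]
eef_rot: [-180.0, 0.0, -119.8]
contact_force: [0.4, -0.4, -0.0]
gripper_width: 0.0875
```

```bash
python3 - <<'E'
from plant import r
import cv2,numpy as np
c=r.get_calibration("wrist");im=r.capture("wrist");cv2.imwrite("pics/w2.png",im[:,:,::-1]);np.save("w2.npy",c,allow_pickle=True)
E
```

Request:
carry_out(
  plan=[
    [[-0.03,-0.017,0],[0,0,0],0],
    [[-0.03,-0.017,0],[0,0,0],0],
    [[0,0,0],[0,0,0],0],
  ],
)

```text
time_s: 2.95
tcp_pos: [0.5319, 0.1219, 0.2444]
eef_rot: [-180.0, -0.0, -120.0]
contact_force: [1.0, -0.0, 1.3]
gripper_width: 0.0876
```

```bash
python3 - <<'E'
from plant import r
import cv2,numpy as np
c=r.get_calibration("wrist");im=r.capture("wrist");cv2.imwrite("pics/w3.png",im[:,:,::-1]);np.save("w3.npy",c,allow_pickle=True)
a,b=cv2.imread("pics/w2.png"),cv2.imread("pics/w3.png")
cv2.imwrite("pics/w23.png",np.hstack([a[:240,60:460],b[:240,60:460]]))
E
```

```text
(no output)
```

View pics/w23.png

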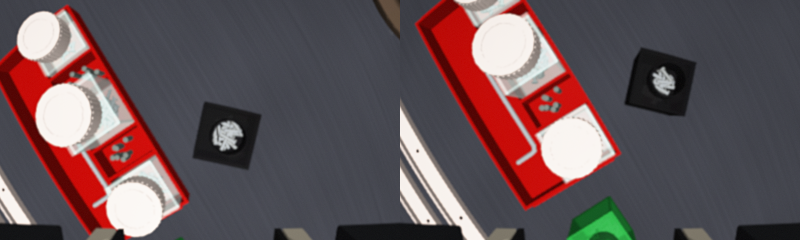

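The medium cap top is at about (195,208) in w2 and (232,149) in w3. The tray's other two caps and the black jar are clear of it. Triangulating its disc now.

```bash
python3 - <<'E'
from h import *
R=[]
for n,p in(("w2",(195,208)),("w3",(232,149))):
    c=np.load(n+".npy",allow_pickle=True).item();im=cv2.imread(f"pics/{n}.png")
    for th in(215,235):
        m=cv2.morphologyEx((im.min(2)>th).astype(np.uint8),cv2.MORPH_OPEN,np.ones((7,7)))
        k,l,st,ce=cv2.connectedComponentsWithStats(m);i=l[p[1],p[0]]
        if not i: print(n,th,im[p[1],p[0]]);continue
        cn=max(cv2.findContours((l==i).astype(np.uint8),0,cv2.CHAIN_APPROX_NONE)[0],key=len)
        e=cv2.fitEllipse(cn);W=np.array([plane(fray(c,q[0]),.115)[:2] for q in cn])
        (cc,rr)=cv2.minEnclosingCircle(W.astype(np.float32));
        A=np.c_[2*W,np.ones(len(W))];s=np.linalg.lstsq(A,(W**2).sum(1),rcond=None)[0]
        print(n,th,st[i],np.round(e[0],1),np.round(e[1],1),"circle",s[:2].round(4),np.sqrt(s[2]+s[0]**2+s[1]**2).round(4),rr)
    R.append(fray(c,e[0]))
print(tri(*R))
E
```

```text
w2 215 [ 167  183   55   53 2289] [193.8 208.5] [49.7 56.9] circle [0.5319 0.0697] 0.0268 0.029137080535292625
w2 235 [ 168  184   53   52 1954] [193.8 209.4] [44.  56.7] circle [0.5322 0.0704] 0.0248 0.027095720171928406
w3 215 [ 202  119   60   60 2829] [231.4 147.9] [58.5 59.9] circle [0.5326 0.0704] 0.0271 0.028686432167887688
w3 235 [ 203  120   58   58 2660] [231.5 148. ] [56.9 58. ] circle [0.5326 0.0706] 0.0263 0.027151569724082947
(array([0.53263341, 0.0705976 , 0.1121108 ]), [np.float64(3.353753371265876e-05), np.float64(3.353753371268641e-05)])
```

The cap is at (0.5325, 0.071) with its top at about 0.112–0.115 m, which agrees with the first measurement and the stated height. Both views give a cap radius of 27 mm (28 stated). Next: lateral move, then down to grip height (TCP z 0.106).

Request:
carry_out(
  plan=[
    [[0.0219,-0.013,0],[0,0,0],0],
    [[0.0219,-0.013,0],[0,0,0],0],
    [[0,0,0],[0,0,0],0],
    [[0,0,0.03],[0,0,0],0],
    [[0,0,0.03],[0,0,0],0],
    [[0,0,0.03],[0,0,0],0],
    [[0,0,0.028],[0,0,0],0],
    [[0,0,0.02],[0,0,0],0],
    [[0,0,0],[0,0,0],0],
    [[0,0,0],[0,0,0],0],
  ],
)

```text
time_s: 3.83
tcp_pos: [0.528, 0.0687, 0.107]
eef_rot: [179.9, -0.1, -120.0]
contact_force: [0.6, 0.2, 0.3]
gripper_width: 0.0881
```

Request:
carry_out(
  plan=[
    [[0,0,0],[0,0,0],120],
    [[0,0,0],[0,0,0],120],
    [[0,0,0],[0,0,0],120],
    [[0,0,0],[0,0,0],120],
    [[0,0,0],[0,0,0],120],
    [[0,0,0],[0,0,0],120],
    [[0,0,0],[0,0,0],120],
    [[0,0,0],[0,0,0],120],
    [[0,0,0],[0,0,0],120],
    [[0,0,0],[0,0,0],120],
  ],
  grip_force=30,
)

```text
time_s: 4.67
tcp_pos: [0.5295, 0.07, 0.108]
eef_rot: [-179.9, 0.1, -120.0]
contact_force: [2.2, -2.3, 5.8]
gripper_width: 0.0563
```

The gripper holds the cap at 56.3 mm, the expected diameter. Pressing it down 7 mm with a firmer grip.

Request:
carry_out(
  plan=[
    [[0,0,0],[0,0,0],140],
    [[0,0,0],[0,0,0],140],
    [[0,0,0.003],[0,0,0],140],
    [[0,0,0.003],[0,0,0],140],
    [[0,0,0.002],[0,0,0],140],
    [[0,0,0],[0,0,0],140],
    [[0,0,0],[0,0,0],140],
    [[0,0,0],[0,0,0],140],
  ],
  grip_force=45,
)

```text
time_s: 5.33
tcp_pos: [0.5301, 0.0701, 0.1006]
eef_rot: [-179.9, 0.1, -119.9]
contact_force: [2.1, -2.3, 9.5]
gripper_width: 0.0556
```

The force is 9.5 N up, which equals the 6 + 0.5·7 N expected of the spring, so the cap is down about 7 mm. Turning it anticlockwise about 60° (tool z negative).

Request:
carry_out(
  plan=[
    [[0,0,0],[0,0,-4],140],
    [[0,0,0],[0,0,-6],140],
    [[0,0,0],[0,0,-6],140],
    [[0,0,0],[0,0,-6],140],
    [[0,0,0],[0,0,-6],140],
    [[0,0,0],[0,0,-6],140],
    [[0,0,0],[0,0,-6],140],
    [[0,0,0],[0,0,-6],140],
    [[0,0,0],[0,0,-6],140],
    [[0,0,0],[0,0,-6],140],
    [[0,0,0],[0,0,-4],140],
    [[0,0,0],[0,0,0],140],
  ],
)

```text
time_s: 6.33
tcp_pos: [0.5317, 0.0705, 0.1013]
eef_rot: [-179.7, -0.1, -57.6]
contact_force: [5.8, -3.0, 10.6]
gripper_width: 0.0558
```

```bash
python3 - <<'E'
from plant import r
s=r.get_state();print({k:s[k] for k in('tcp_pos','eef_rot','contact_force','moment','gripper_width')})
E
```

```text
{'tcp_pos': array([0.5317306 , 0.07048272, 0.10128176]), 'eef_rot': array([-1.79692173e+02, -1.28783052e-01, -5.76427798e+01]), 'contact_force': array([ 5.76457517, -3.0081707 , 10.56849017]), 'moment': array([-1.21310294, -1.77575299,  0.04646806]), 'gripper_width': 0.05584074026830446}
```

The turn reached 62° with the push kept up and almost no moment about z. Lifting gently first to check that it is free.

Request:
carry_out(
  plan=[
    [[0,0,-0.003],[0,0,0],140],
    [[0,0,-0.003],[0,0,0],140],
    [[0,0,-0.003],[0,0,0],140],
    [[0,0,-0.003],[0,0,0],140],
    [[0,0,0],[0,0,0],140],
    [[0,0,0],[0,0,0],140],
  ],
)

```text
time_s: 6.83
tcp_pos: [0.5289, 0.07, 0.1115]
eef_rot: [-180.0, -0.0, -58.0]
contact_force: [3.2, -1.6, 1.4]
gripper_width: 0.0556
```

It rose 4 mm past its locked height with no downward pull, so it is free. Lifting to about 5 cm over the mouth.

Request:
carry_out(
  plan=[
    [[0,0,-0.005],[0,0,0],140],
    [[0,0,-0.005],[0,0,0],140],
    [[0,0,-0.007],[0,0,0],140],
    [[0,0,-0.01],[0,0,0],140],
    [[0,0,-0.01],[0,0,0],140],
    [[0,0,-0.01],[0,0,0],140],
    [[0,0,-0.01],[0,0,0],140],
    [[0,0,-0.006],[0,0,0],140],
    [[0,0,0],[0,0,0],140],
    [[0,0,0],[0,0,0],140],
    [[0,0,0],[0,0,0],140],
    [[0,0,0],[0,0,0],140],
  ],
)

```text
time_s: 7.83
tcp_pos: [0.5284, 0.0698, 0.1738]
eef_rot: [179.9, 0.0, -58.0]
contact_force: [0.1, -0.3, -0.3]
gripper_width: 0.0557
```

```bash
python3 - <<'E'
from plant import r
import cv2,numpy as np
s=r.get_state();print({k:s[k] for k in('tcp_pos','eef_rot','contact_force','gripper_width','qd')})
a=r.capture("side")[:,:,::-1];b=r.capture("top")[:,:,::-1]
A=cv2.resize(a[100:260,200:340],(490,560),interpolation=cv2.INTER_CUBIC);B=cv2.resize(b[170:260,210:350],(300,193))
o=np.zeros((560,795,3),np.uint8);o[:,:490]=A;o[:193,495:]=B;cv2.imwrite("pics/end.png",o)
E
```

```text
{'tcp_pos': array([0.52836962, 0.06976237, 0.17376407]), 'eef_rot': array([ 1.79939078e+02,  1.31763099e-02, -5.79855249e+01]), 'contact_force': array([ 0.09202036, -0.33342898, -0.34696164]), 'gripper_width': 0.055686778386822594, 'qd': array([ 0.02646376,  0.12641418,  0.02818486,  0.13556263, -0.11412577,
        0.09154453])}
```

View pics/end.png

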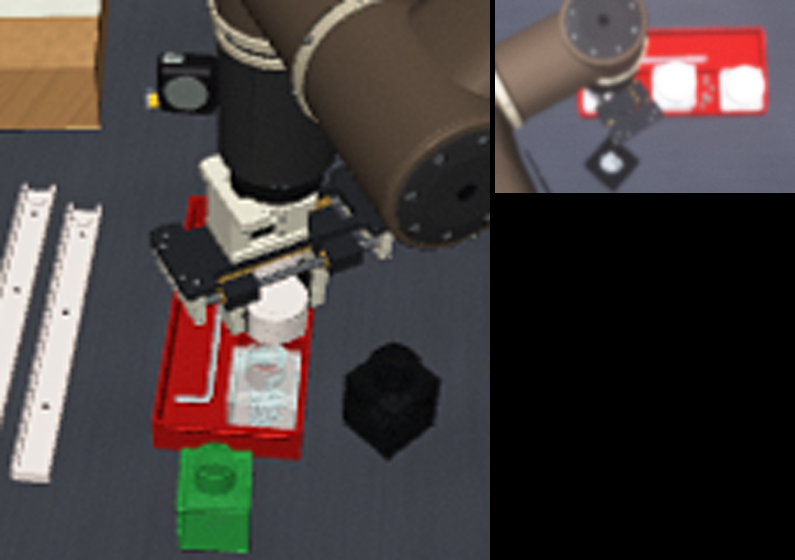

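The side crop shows the cap held level in the fingers at about (278,308), and the open jar standing in its well with its mouth at about (265,372). The other caps, the hex key and the look-alikes are in place. Handing in.

```bash
python3 -c "
from plant import r
print(r.close_job())"
```

```text
the job is handed in; nothing more can be done
None
```

The medium jar is open and the job is handed in, about 8 s into the 35 s allowed. `close_job` gave no verdict.

**Which jar:** it was the left one. Its cap top measured 0.112 m in two separate measurements (0.115 m expected). The other two caps measured 0.139 m (large) and 0.093 m (small).

**Opening:** I gripped the cap across its 56 mm and pressed it down about 7 mm. The force then was 9.5 N, what the spring should give at that depth. I turned it 62° anticlockwise while it was down and lifted it straight off.

**Last checks:**
- **Cap:** it is level to 0.1° by the tool's orientation, and the fingers are 55.7 mm apart on it. The TCP is at z 0.174 m, which puts the rim about 5 cm above the mouth. I worked this out from the TCP height and did not measure it in a picture.
- **Jar and surroundings:** the last side picture shows the open jar standing in its well. The hex key, runners, tape measure and look-alikes look unmoved, and the last top picture shows the other two caps still on. I did not check the spirit level in the last pictures.
- **Disagreements:** the cap's y position came out 2–4 mm apart between the tray outline, the fixed cameras and the wrist camera. The TCP ended about 4 mm from the measured cap centre, well within the 30 mm allowed. No check failed.

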